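# Lid the fired jars

### The arm

A 7-joint arm with a two-finger parallel gripper is mounted at the origin on the work surface. World frame = base frame: x ahead of the robot, y to its left, z up, the work surface at z = 0. Lengths are in m, angles in rad, forces in N, time in s.
With the tool pointing down it reaches from about 0.4 to 0.75 m from the base axis. Payload 19.5 kg.
Tool frame: the origin (TCP) lies on the centre line of the jaws, within the pads' length; the fingertips stand 19 mm ahead of it and the grasp point (between the pads) is the TCP; z points along the fingers, y is the line along which they close (so a half turn about z gives the same grasp; the last joint's range is limited). The gripper opens to 85 mm and grips with 20 to 120 N. Pads are 22 mm wide; open, the fingers measure 114 mm over their backs; the gripper's body (76 mm by 85 mm) begins 54 mm behind the grasp point. The pads swing forward as they close: fully open they stand 13 mm farther back than shut.
Start: joints at [-1.161, 0.707, -0.028, 1.485, 0.022, 0.951, -0.075], TCP at [0.251, 0.517, 0.25] pointing down, gripper open.
Joint ranges: [-2.71, 2.71], [-0.32, 2.16], [-1.57, 1.52], [0, 2.45], [-1.46, 4.6], [0, 2.02], [-2.83, 2.83]. Speed limits (rad/s): [1.89, 1.89, 2.57, 2.57, 3.01, 3.01, 3.01].

### API

Orientations are given as [roll, pitch, yaw] about the fixed x, y, z axes, in that order (R = Rz(yaw) Ry(pitch) Rx(roll)).
In Python, from plant import ctrl, snapshot gives the robot as it stands.
- The arm moves only by the tool servo_tool, never from a script. Its argument "motion" is a list of rows, each a list of 7 numbers: the closure, from -1 (fully open) to 1 (shut), then the shift along the world's x, y, z in units of 25 mm (1.0 is 25 mm), then the turn, a rotation vector about the world's x, y, z in units of 6 degrees (1.0 is 6 degrees). In form: [[grip, dx, dy, dz, rx, ry, rz], ...]. A call has exactly 5 rows; each row is the pose to reach, as a shift and turn from the pose commanded when the call began; what a row does not reach only later rows make up. A row lasts 1/10 s, in which the tool goes at most 50 mm and 8.59 degrees, less where a joint would pass 70% of its speed; a pose out of reach is approached as far as the arm can. A call with a gripper value outside its range is refused whole. The fingers move at their own pace and stop on an object; "newtons" is the grip in N (left out, the last holds). Time passes only in rows, so rows that repeat a pose let the fingers close, or fill a call up. It gives the time, the measured TCP pose, the force, the opening and the grip force at its end, in the units of the state.
- ctrl.sense(): the state, without advancing time (a new reading comes with each control period).
- snapshot(name): name is "side" or "top" or "wrist"; returns a dict with "pixels" (400x640x3 uint8, red, green, blue), "intrinsics" (3x3 intrinsics, pixels), "R" (3x3) and "t" (3): a world point X has camera coordinates R X + t. Camera axes: x right, y down, z forward; pixel columns grow to the right and rows downward; lengths in m; the calibration is good to about 2 mm. A picture is of the moment at which its call begins. There is no depth.
- ctrl.sign_off(): hands the job in; it is judged then, once.
The state is a dict: "time_s": time; "joint_positions": joint angles; "joint_velocities": joint speeds; "tau": joint torques, N m; "tcp_pos": TCP position; "eef_rot": TCP orientation; "wrist_force": force on the tool from outside, world axes, zero at the start; "moment": the same for the moment, N m; "finger_gap": finger opening in m; "grip_force": force on a finger pad.
Only numpy, scipy, OpenCV 4.12 (cv2) and the standard library are available. Lean on these libraries where they do the work, as an engineer would, in place of code of your own. Each camera call takes 0.05 s, during which the arm holds its last target. There are 200 camera calls.

### The job

Put each of the four terracotta lids on the jar it was made for, round, square or oblong, so that its flange drops into the mouth and the lid sits level and fully down on the rim, with the corners of the square and oblong lids lined up with their jars. The pottery is brittle: set the lids down rather than dropping them, and leave the jars standing where they are.

Things in the scene. Friction and masses are not known exactly. Their poses are not given: they have to be found in the camera images.
- jar_large_round: The larger of the two round jars: outside diameter 100 mm, mouth 86 mm, open at the top, 80 mm high, walls 7 mm, floor 7 to 8 mm thick; unglazed terracotta, 0.3 to 0.85 kg, loose. Origin: centre of its underside, z up. With its lid on, the lid's origin is 70 mm above this origin.
- jar_small_round: The smaller round jar: outside diameter 72 mm, mouth 58 mm, open at the top, 70 mm high, walls 7 mm, floor 7 to 8 mm thick; unglazed terracotta, 0.3 to 0.85 kg, loose. Origin: centre of its underside, z up. With its lid on, the lid's origin is 60 mm above this origin.
- jar_square: Square jar: outside 90 x 90 mm, mouth 76 x 76 mm, open at the top, 75 mm high, walls 7 mm, floor 7 to 8 mm thick; unglazed terracotta, 0.3 to 0.85 kg, loose. Origin: centre of its underside, z up. x and y are square to its sides; its lid fits in any of the four quarter turns. With its lid on, the lid's origin is 65 mm above this origin.
- jar_oblong: Oblong jar: outside 110 mm along its x and 74 mm along its y, mouth 96 x 60 mm, open at the top, 60 mm high, walls 7 mm, floor 7 to 8 mm thick; unglazed terracotta, 0.3 to 0.85 kg, loose. Origin: centre of its underside, z up. Its lid fits either way round, long side to long side. With its lid on, the lid's origin is 50 mm above this origin.
- lid_large_round: Large round lid, plate 104 mm across, flange below it 70 mm across; belongs on the large round jar. Grip: round knob, 24 mm across, in the middle. Loose terracotta, 0.1 to 0.25 kg, right way up on the table. Origin: centre of the flange's underside, z up. Flange 0 to 10 mm, plate 10 to 18 mm, grip 18 to 46 mm above it.
- lid_small_round: Small round lid, plate 76 mm across, flange 42 mm across; belongs on the small round jar. Grip: round knob, 24 mm across, in the middle. Loose terracotta, 0.1 to 0.25 kg, right way up on the table. Origin: centre of the flange's underside, z up. Flange 0 to 10 mm, plate 10 to 18 mm, grip 18 to 46 mm above it.
- lid_square: Square lid, plate 94 x 94 mm, flange 60 x 60 mm; belongs on the square jar. Grip: bar in the middle, 44 mm long (x), 18 mm wide (y). Loose terracotta, 0.1 to 0.25 kg, right way up on the table. Origin: centre of the flange's underside, z up. Flange 0 to 10 mm, plate 10 to 18 mm, grip 18 to 46 mm above it.
- lid_oblong: Oblong lid, plate 114 mm along x and 78 mm along y, flange 80 x 44 mm; belongs on the oblong jar. Grip: bar in the middle, 44 mm long (x), 18 mm wide (y). Loose terracotta, 0.1 to 0.25 kg, right way up on the table. Origin: centre of the flange's underside, z up. Flange 0 to 10 mm, plate 10 to 18 mm, grip 18 to 46 mm above it.
Mind the look-alikes: they are no part of the job. Leave any yellow look-alike of the lid_oblong alone.

How it is judged:
By the outcome, as a careful person would: the job done as asked, in the order asked, and still so for the second after the job is handed in, with the robot touching nothing.
It also fails if it takes over 115 s, if anything falls off the work surface, if the arm or the gripper's body presses on something with over 40 N, if the wrist force passes 120 N, or if a joint passes its speed limit or range.

## Working session

There is one attempt and no reset: what is moved stays moved. The work goes in short steps, Python scripts to look and compute and a tool call to move; the robot and the scene stay as the last step left them, time stands still between calls to the robot, and variables do not carry over. Pictures are saved under pics/ and viewed, at most 14 in all, crops included, and the job is handed in when it is done.

Besides the shell and the picture viewer there is one more tool, called after "Call:" as a command line: name --pt "numbers of a row" for each row, then --argument value for the rest. servo_tool: Moves the arm, as the interface text tells. Its arguments: {"type":"object","properties":{"motion":{"type":"array"},"newtons":{"type":"number"}},"required":["motion"]}

```bash
mkdir -p pics; ls
python3 - <<'E'
from plant import ctrl, snapshot
import cv2,pickle
d={}
for n in ["top","side","wrist"]:
    s=snapshot(n); d[n]=s; cv2.imwrite(f"pics/{n}0.png",s["pixels"][:,:,::-1]); print(n,s["intrinsics"].tolist(),s["R"].round(4).tolist(),s["t"].round(4).tolist())
pickle.dump(d,open("s0.pkl","wb"))
s=ctrl.sense();print(s)
E
```

```text
pics
top [[390.63033619378393, 0.0, 316.5720337719931], [0.0, 390.63033619378393, 199.1909490309123], [0.0, 0.0, 1.0]] [[0.0752, -0.9972, 0.0053], [-0.9743, -0.0746, -0.2127], [0.2125, 0.0108, -0.9771]] [-0.0366, 0.4684, 0.973]
side [[477.6933104631185, 0.0, 323.23757787138214], [0.0, 477.6933104631185, 196.6952885855947], [0.0, 0.0, 1.0]] [[0.9793, -0.202, -0.0132], [-0.1572, -0.7182, -0.6779], [0.1274, 0.6659, -0.735]] [-0.4811, 0.1014, 1.2576]
wrist [[349.8718339442844, 0.0, 311.7028218746101], [0.0, 349.8718339442844, 197.13693616884063], [0.0, 0.0, 1.0]] [[0.4368, 0.8996, -0.0019], [0.8538, -0.4138, 0.3159], [0.2834, -0.1396, -0.9488]] [-0.5739, -0.0412, 0.3802]
{'time_s': 0.15, 'joint_positions': array([-1.16071599,  0.70691207, -0.02761476,  1.48488638,  0.02199277,
        0.95091468, -0.07551694]), 'joint_velocities': array([ 0.00156727, -0.00214964,  0.00074736, -0.00048174,  0.000884  ,
        0.00061887,  0.00088649]), 'tau': array([ 3.11470474e-03, -8.83312654e+01,  1.23519436e+00, -2.36190695e+01,
        1.68966420e-02,  5.49665390e-03, -2.97130418e-05]), 'tcp_pos': array([0.25094274, 0.51714524, 0.24996365]), 'eef_rot': array([-3.14077449e+00,  1.76316374e-05,  2.68978756e+00]), 'wrist_force': array([0.04376958, 0.20241965, 0.52709597]), 'moment': array([-0.00570746, -0.0235467 , -0.03106988]), 'grip_force': 0.0, 'finger_gap': 0.08518505677321772}
```

View pics/top0.png

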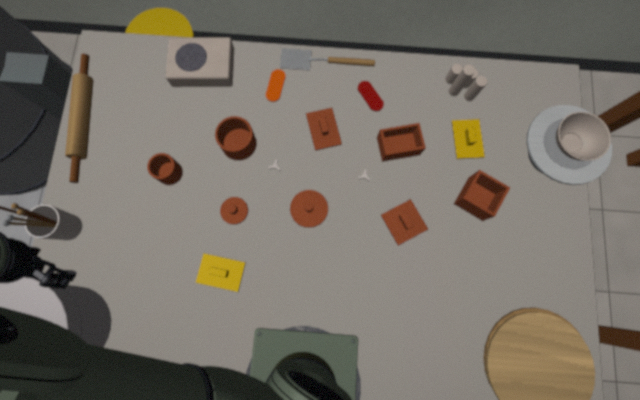

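View pics/side0.png

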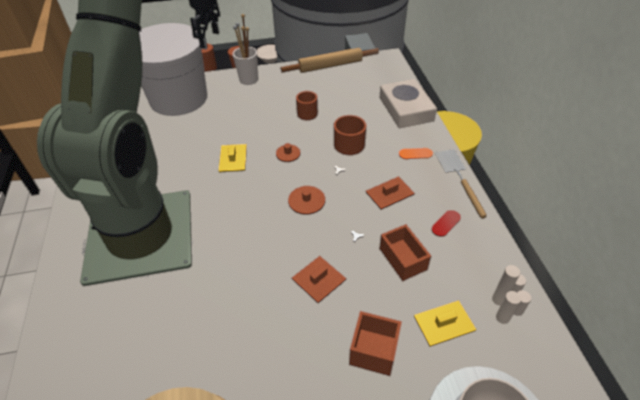

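The top view shows the small/large round jars at (164,168)/(236,138), the oblong jar at (401,142) and the square jar at (482,195). The lids are at small (234,210), large (309,208), oblong (324,128) and square (404,222). The yellow lids are at (221,272) and (468,139), and the side view shows the same layout. Next I'll fit the silhouettes in both views.

```bash
cat > fit.py <<'E'
import numpy as np,cv2
from scipy.optimize import minimize
def circ(r): a=np.linspace(0,2*np.pi,48,endpoint=False); return np.c_[r*np.cos(a),r*np.sin(a)]
def rect(a,b): return np.array([[a,b],[-a,b],[-a,-b],[a,-b]])/2
def lid(pl,fl,gr): return [(fl,0,.01),(pl,.01,.018),(gr,.018,.046)]
bar=rect(.044,.018);kn=circ(.012)
M=dict(jar_large_round=[(circ(.05),0,.08)],jar_small_round=[(circ(.036),0,.07)],jar_square=[(rect(.09,.09),0,.075)],jar_oblong=[(rect(.11,.074),0,.06)],
 lid_large_round=lid(circ(.052),circ(.035),kn),lid_small_round=lid(circ(.038),circ(.021),kn),
 lid_square=lid(rect(.094,.094),rect(.06,.06),bar),lid_oblong=lid(rect(.114,.078),rect(.08,.044),bar))
U=4
def proj(s,P):
    c=P@s["R"].T+s["t"]; p=c@s["intrinsics"].T; return p[:,:2]/p[:,2:]
def world(s,px,z):
    d=s["R"].T@np.linalg.inv(s["intrinsics"])@np.r_[px,1]; o=-s["R"].T@s["t"]; return o+d*(z-o[2])/d[2]
def mask(s):
    im=cv2.resize(s["pixels"],None,fx=U,fy=U,interpolation=cv2.INTER_CUBIC).astype(int)
    r,g,b=im[...,0],im[...,1],im[...,2]
    return ((r-b)>0.36*r)&((r-g)>0.25*r)&(r>35)
def sil(s,name,q,z0,shape):
    m=np.zeros(shape,np.uint8);c,sn=np.cos(q[2]),np.sin(q[2]);R=np.array([[c,-sn],[sn,c]])
    for pl,a,b in M[name]:
        xy=pl@R.T+q[:2]
        P=np.r_[np.c_[xy,np.full(len(xy),a+z0)],np.c_[xy,np.full(len(xy),b+z0)]]
        h=cv2.convexHull(((proj(s,P)+.5)*U-.5).astype(np.float32))
        cv2.fillConvexPoly(m,np.round(h*16).astype(np.int32),1,cv2.LINE_8,4)
    return m
def fit(d,masks,name,q0,z0=0,yaws=(0,)):
    best=None
    rnd='round' in name
    def cost(q):
        q=np.r_[q,0] if len(q)==2 else q; t=0
        for n in masks:
            m=masks[n]; p=sil(d[n],name,q,z0,m.shape)
            t+=(p!=m).sum()/p.sum()
        return t
    for y in ((0,) if rnd else np.deg2rad(np.arange(0,180,15))):
        q=np.r_[q0[:2]] if rnd else np.r_[q0[:2],y]
        sx=np.array([q+e for e in np.vstack([np.zeros(len(q)),np.diag([.01,.01,.15][:len(q)])])])
        r=minimize(cost,q,method="Nelder-Mead",options=dict(initial_simplex=sx,xatol=1e-4,fatol=1e-5,maxiter=150))
        if best is None or r.fun<best.fun: best=r
    return best
def comp(mk,px):
    _,l,st,ce=cv2.connectedComponentsWithStats(mk.astype(np.uint8))
    w=[i for i in range(1,len(st)) if st[i,4]>600]
    i=min(w,key=lambda i:np.hypot(*(ce[i]/U-px))); return (l==i).astype(np.uint8)
E
cat > m.py <<'E'
import pickle;from fit import *
d=pickle.load(open("s0.pkl","rb"))
T=dict(jar_small_round=(164,168),jar_large_round=(236,138),jar_oblong=(401,142),jar_square=(482,195),lid_small_round=(234,210),lid_large_round=(309,208),lid_oblong=(324,128),lid_square=(404,222))
mk={n:mask(d[n]) for n in ("top","side")}
ov={n:cv2.resize(d[n]["pixels"],None,fx=U,fy=U)[...,::-1].copy() for n in mk}
for k,p in T.items():
    w=world(d["top"],p,.03)
    ms={"top":comp(mk["top"],p)}; ms["side"]=comp(mk["side"],proj(d["side"],w[None])[0])
    r=fit(d,ms,k,w); q=r.x if len(r.x)==3 else np.r_[r.x,0]
    one=[fit(d,{n:ms[n]},k,r.x).x for n in ms]
    print(k,q[:2].round(4),round(np.rad2deg(q[2]),1),round(r.fun,3),[(o[:2]-q[:2]).round(4).tolist()+[round(np.rad2deg(o[2]-q[2]),1) if len(o)==3 else 0] for o in one])
    for n in ms:
        c,_=cv2.findContours(sil(d[n],k,q,0,ms[n].shape),0,1); cv2.drawContours(ov[n],c,-1,(255,255,0),1)
cv2.imwrite("pics/ov.png",cv2.resize(ov["top"][270:1060,560:2100],(800,410)))
E
python3 m.py
```

```text
jar_small_round [0.5237 0.4137] 0.0 0.312 [[0.0015, 0.0001, 0], [-0.0003, 0.0067, 0]]
jar_large_round [0.6234 0.232 ] 0.0 0.223 [[0.0, 0.0, 0], [-0.002, 0.0046, 0]]
jar_oblong [ 0.6517 -0.2176] 104.6 0.164 [[0.0024, -0.0007, np.float64(2.5)], [-0.0021, 0.002, np.float64(-182.5)]]
jar_square [ 0.5144 -0.4348] 61.1 0.14 [[0.0027, -0.0026, np.float64(-1.7)], [-0.0011, 0.002, np.float64(0.8)]]
lid_small_round [0.4293 0.2201] 0.0 0.261 [[0.0007, 0.0002, 0], [-0.0038, 0.0032, 0]]
lid_large_round [0.4499 0.0192] 0.0 0.164 [[0.0028, -0.0009, 0], [-0.0012, 0.0036, 0]]
lid_oblong [ 0.6825 -0.0035] 18.6 0.19 [[0.0024, 0.0001, np.float64(-1.7)], [-0.0022, 0.0034, np.float64(-0.2)]]
lid_square [ 0.4329 -0.2379] 32.3 0.147 [[0.0012, -0.001, np.float64(-0.6)], [-0.0017, 0.0009, np.float64(-1.0)]]
```

View pics/ov.png

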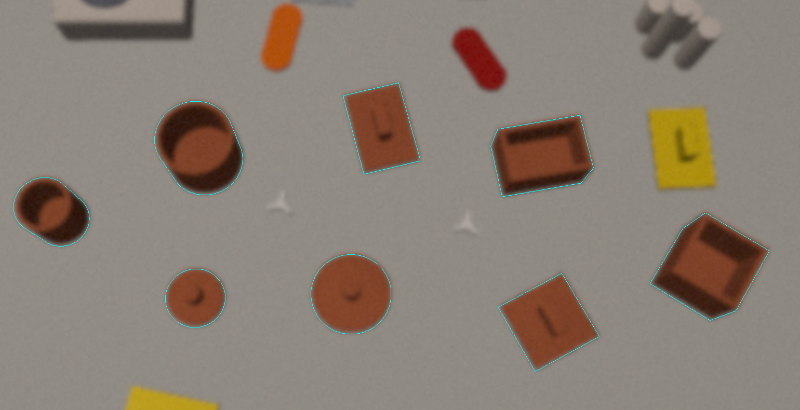

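The overlay outlines match the objects in the top view, but the dark jar interiors bias the masks. I'll fill the holes and refit, then make the move planner.

```bash
cat >> fit.py <<'E'
_c=comp
def comp(mk,px):
    m=_c(cv2.morphologyEx(mk.astype(np.uint8),cv2.MORPH_CLOSE,np.ones((9,9))),px)
    c,_=cv2.findContours(m,0,1); cv2.drawContours(m,c,-1,1,-1); return m
E
cat > go.py <<'E'
import sys,numpy as np
from plant import ctrl
# python3 go.py "x y z yawdeg" ... : moves in units from the present/previous pose
s=ctrl.sense();p=s["tcp_pos"];y=np.rad2deg(s["eef_rot"][2])
print(s["time_s"],p.round(4),s["eef_rot"].round(4),"yaw",y.round(1),"j",s["joint_positions"].round(2),"F",s["wrist_force"].round(1),"gap",s["finger_gap"].round(4),s["grip_force"])
for a in sys.argv[1:]:
    v=np.array(a.split(),float); dy=(v[3]-y+180)%360-180
    print(a,"->",((v[:3]-p)/.025).round(2),"rz",round(dy/6,2),"az+90",round(np.rad2deg(np.arctan2(v[1],v[0]))+90)); p,y=v[:3],v[3]
E
python3 m.py; python3 go.py
```

```text
jar_small_round [0.5237 0.4137] 0.0 0.311 [[0.0015, 0.0001, 0], [-0.0003, 0.0067, 0]]
jar_large_round [0.6234 0.232 ] 0.0 0.223 [[0.0, 0.0, 0], [-0.002, 0.0046, 0]]
jar_oblong [ 0.6517 -0.2176] 104.6 0.164 [[0.0024, -0.0007, np.float64(2.5)], [-0.0021, 0.002, np.float64(-182.5)]]
jar_square [ 0.5144 -0.4348] 61.1 0.14 [[0.0027, -0.0026, np.float64(-1.7)], [-0.0011, 0.002, np.float64(0.8)]]
lid_small_round [0.4293 0.2201] 0.0 0.261 [[0.0007, 0.0002, 0], [-0.0038, 0.0032, 0]]
lid_large_round [0.4499 0.0192] 0.0 0.164 [[0.0028, -0.0009, 0], [-0.0012, 0.0036, 0]]
lid_oblong [ 0.6825 -0.0035] 18.6 0.19 [[0.0024, 0.0001, np.float64(-1.7)], [-0.0022, 0.0034, np.float64(-0.2)]]
lid_square [ 0.4329 -0.2379] 32.3 0.147 [[0.0012, -0.001, np.float64(-0.6)], [-0.0017, 0.0009, np.float64(-1.0)]]Traceback (most recent call last):
  File "go.py", line 5, in <module>
    print(s["time_s"],p.round(4),s["eef_rot"].round(4),"yaw",y.round(1),"j",s["joint_positions"].round(2),"F",s["wrist_force"].round(1),"gap",s["finger_gap"].round(4),s["grip_force"])
                                                                                                                                              ^^^^^^^^^^^^^^^^^^^^^
AttributeError: 'float' object has no attribute 'round'
```

Call:
servo_tool --pt "-1 0.5 -0.8 -0.3 0 0 0" --pt "-1 1.2 -2.0 -0.7 0 0 0" --pt "-1 1.9 -3.2 -1.1 0 0 0" --pt "-1 2.6 -4.4 -1.5 0 0 0" --pt "-1 3.3 -5.6 -1.9 0 0 0"

```text
time_s: 0.65
tcp_pos: [0.334, 0.376, 0.2024]
eef_rot: [-3.141, 0.0, 2.69]
wrist_force: [1.3, -0.2, -0.9]
finger_gap: 0.0852
grip_force: 0.0
```

Call:
servo_tool --pt "-1 0.9 -1.4 -0.5 0 0 0" --pt "-1 1.8 -2.8 -1.0 0 0 0" --pt "-1 2.7 -4.2 -1.5 0 0 0" --pt "-1 3.5 -5.6 -1.9 0 0 0" --pt "-1 3.8 -6.3 -2.1 0 0 0"

```text
time_s: 1.15
tcp_pos: [0.4299, 0.2165, 0.1494]
eef_rot: [-3.14, 0.0, 2.686]
wrist_force: [-0.2, 0.0, -0.0]
finger_gap: 0.0855
grip_force: 0.0
```

```bash
sed -i 's/s\["finger_gap"\].round(4)/round(s["finger_gap"],4)/' go.py; python3 go.py "0.4293 0.2201 0.15 154.1" "0.4293 0.2201 0.04 154.1"
python3 - <<'E'
from plant import snapshot
import cv2
s=snapshot("wrist");cv2.imwrite("pics/w1.png",s["pixels"][:,:,::-1])
from fit import *
c=comp(mask(s),proj(s,np.array([[.4293,.2201,.02]]))[0])
print(proj(s,np.array([[.4293,.2201,.02]])), np.argwhere(c).mean(0)[::-1]/U)
r=fit({"w":s},{"w":c},"lid_small_round",np.array([.4293,.2201]));print(r.x,r.fun)
E
```

```text
1.15 [0.4299 0.2165 0.1494] [-3.1399e+00  3.0000e-04  2.6864e+00] yaw 153.9 j [-0.48  0.74 -0.09  1.94  0.14  0.48  0.44] F [-0.2  0.  -0. ] gap 0.0855 0.0
0.4293 0.2201 0.15 154.1 -> [-0.02  0.15  0.02] rz 0.03 az+90 117
0.4293 0.2201 0.04 154.1 -> [ 0.   0.  -4.4] rz 0.0 az+90 117
[[316.6980906  190.62087732]] [315.46370391 186.64971599]
[0.42923578 0.21891034] 0.05129819683526189
```

View pics/w1.png

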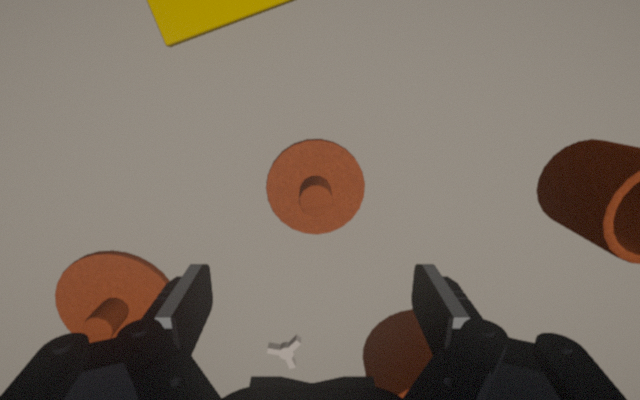

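The wrist view shows the small lid centred at (315,187) between the open fingers. The wrist fit agrees with the two-view fit to about 1 mm. Going down and gripping.

Call:
servo_tool --pt "-1 0.0 0 -0.6 0 0 0" --pt "-1 0.0 0 -1.8 0 0 0" --pt "-1 0 0 -3.0 0 0 0" --pt "-1 0 0 -4.0 0 0 0" --pt "-1 0 0 -4.4 0 0 0" --newtons 35

```text
time_s: 1.7
tcp_pos: [0.4278, 0.2197, 0.0385]
eef_rot: [-3.14, -0.001, 2.69]
wrist_force: [-0.2, -0.1, -0.2]
finger_gap: 0.0858
grip_force: 0.0
```

Call:
servo_tool --pt "1 0 0 0 0 0 0" --pt "1 0 0 0 0 0 0" --pt "1 0 0 0 0 0 0" --pt "1 0 0 0 0 0 0" --pt "1 0 0 0 0 0 0"

```text
time_s: 2.2
tcp_pos: [0.4289, 0.2199, 0.0411]
eef_rot: [3.141, 0.001, 2.69]
wrist_force: [-0.9, -0.2, 10.9]
finger_gap: 0.0231
grip_force: 33.7
```

Call:
servo_tool --pt "1 0 0 0 0 0 0" --pt "1 0 0 0 0 0 0" --pt "1 0 0 0 0 0 0" --pt "1 0 0 0 0 0 0" --pt "1 0 0 0 0 0 0"

```text
time_s: 2.7
tcp_pos: [0.4289, 0.2199, 0.0411]
eef_rot: [3.141, 0.001, 2.69]
wrist_force: [-0.4, 0.2, 10.7]
finger_gap: 0.0227
grip_force: 33.7
```

```bash
python3 go.py "0.4293 0.2195 0.2 154.1" "0.5237 0.4137 0.2 154.1" "0.5237 0.4137 0.1 154.1"
```

```text
2.7 [0.4289 0.2199 0.0411] [3.1406e+00 8.0000e-04 2.6897e+00] yaw 154.1 j [-0.52  0.95 -0.04  1.99  0.17  0.2   0.41] F [-0.4  0.2 10.7] gap 0.0227 33.714011907577515
0.4293 0.2195 0.2 154.1 -> [ 0.02 -0.02  6.36] rz -0.0 az+90 117
0.5237 0.4137 0.2 154.1 -> [3.78 7.77 0.  ] rz 0.0 az+90 128
0.5237 0.4137 0.1 154.1 -> [ 0.  0. -4.] rz 0.0 az+90 128
```

Call:
servo_tool --pt "1 0 0 0.4 0 0 0" --pt "1 0 0 1.4 0 0 0" --pt "1 0 0 2.8 0 0 0" --pt "1 0.1 0.2 4.2 0 0 0" --pt "1 0.4 0.7 5.4 0 0 0"

```text
time_s: 3.2
tcp_pos: [0.4383, 0.2367, 0.178]
eef_rot: [3.142, 0.0, 2.689]
wrist_force: [0.2, 0.1, -2.2]
finger_gap: 0.0227
grip_force: 34.7
```

Call:
servo_tool --pt "1 0.5 1.1 0.5 0 0 0" --pt "1 1.1 2.4 0.7 0 0 0" --pt "1 1.7 3.7 0.8 0 0 0" --pt "1 2.3 5.0 0.8 0 0 0" --pt "1 2.8 6.1 0.8 0 0 0"

```text
time_s: 3.7
tcp_pos: [0.5087, 0.3913, 0.1964]
eef_rot: [3.141, -0.0, 2.69]
wrist_force: [-0.9, -1.4, -1.3]
finger_gap: 0.0227
grip_force: 34.7
```

Call:
servo_tool --pt "1 0.4 0.7 0 0 0 0" --pt "1 0.6 1.0 0 0 0 0" --pt "1 0.6 1.0 0 0 0 0" --pt "1 0.6 1.0 0 0 0 0" --pt "1 0.6 1.0 0 0 0 0"

```text
time_s: 4.2
tcp_pos: [0.5234, 0.4141, 0.1958]
eef_rot: [-3.141, 0.0, 2.689]
wrist_force: [-0.5, -0.6, -1.3]
finger_gap: 0.0224
grip_force: 34.7
```

```bash
python3 go.py "0.5237 0.4137 0.13 154.1"
cat > held.py <<'E'
import sys;from fit import *
from plant import snapshot,ctrl
# held.py lid jar x0 y0: fit lid (z0 from tcp) in 3 views, and the wrist view
lidn,h=sys.argv[1],float(sys.argv[2])
s=ctrl.sense();t=s["tcp_pos"];z0=t[2]-h
for n in ("top","side","wrist"):
    d=snapshot(n);cv2.imwrite(f"pics/{n}_{s['time_s']:.1f}.png",d["pixels"][:,:,::-1])
    c=comp(mask(d),proj(d,np.array([[t[0],t[1],z0+.02]]))[0])
    r=fit({n:d},{n:c},lidn,t,z0);print(n,((r.x[:2]-t[:2])*1e3).round(1),np.rad2deg(r.x[2:]).round(1),round(r.fun,3))
E
python3 held.py lid_small_round 0.041; ls pics
```

```text
4.2 [0.5234 0.4141 0.1958] [-3.1414e+00  1.0000e-04  2.6894e+00] yaw 154.1 j [-0.68  0.92 -0.09  1.16  0.09  1.06  0.34] F [-0.5 -0.6 -1.3] gap 0.0224 34.732017517089844
0.5237 0.4137 0.13 154.1 -> [ 0.01 -0.02 -2.63] rz 0.0 az+90 128
top [-30.8 -52. ] [] 0.7
side [-0.8  6.1] [] 0.42
wrist [-8.9  3.7] [] 0.333
ov.png
side0.png
side_4.2.png
top0.png
top_4.2.png
w1.png
wrist0.png
wrist_4.2.png
```

```bash
cd pics; python3 -c "
import cv2,numpy as np
a=cv2.imread('wrist_4.2.png');b=cv2.imread('side_4.2.png')[40:240,200:520]
cv2.imwrite('c1.png',np.hstack([cv2.resize(a,(480,300)),cv2.resize(b,(320,200),).repeat(1,0) if 0 else cv2.copyMakeBorder(b,0,100,0,0,0)]))"
```

```text
(no output)
```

View pics/c1.png

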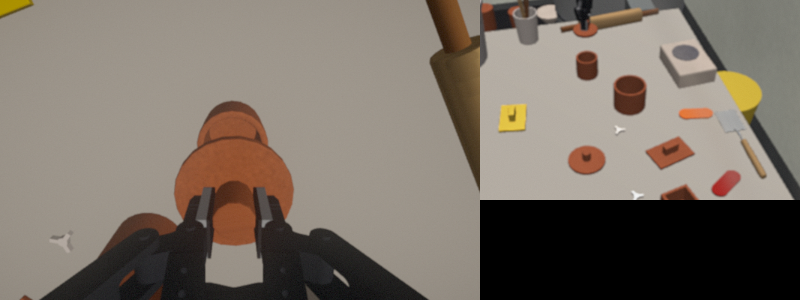

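The lid (wrist column 234) sits in line above the jar (column 232), and the side view shows the jar undisturbed. Lowering.

Call:
servo_tool --pt "1 0.02 0.02 -0.4 0 0 0" --pt "1 0.04 0.02 -1.2 0 0 0" --pt "1 0.04 0.02 -2.0 0 0 0" --pt "1 0.04 0.02 -2.6 0 0 0" --pt "1 0.04 0.02 -2.9 0 0 0"

```text
time_s: 4.85
tcp_pos: [0.524, 0.4148, 0.1208]
eef_rot: [-3.14, -0.001, 2.69]
wrist_force: [-0.5, 0.4, -1.3]
finger_gap: 0.0224
grip_force: 34.7
```

Call:
servo_tool --pt "1 0 0 -0.2 0 0 0" --pt "1 0 0 -0.4 0 0 0" --pt "1 0 0 -0.55 0 0 0" --pt "1 0 0 -0.7 0 0 0" --pt "1 0 0 -0.75 0 0 0"

```text
time_s: 5.35
tcp_pos: [0.5245, 0.4153, 0.1038]
eef_rot: [-3.141, -0.0, 2.69]
wrist_force: [0.4, 0.2, -0.0]
finger_gap: 0.0227
grip_force: 34.7
```

Call:
servo_tool --pt "1 0 0 -0.05 0 0 0" --pt "1 0 0 -0.1 0 0 0" --pt "1 0 0 -0.12 0 0 0" --pt "1 0 0 -0.15 0 0 0" --pt "1 0 0 -0.15 0 0 0"

```text
time_s: 5.85
tcp_pos: [0.5247, 0.4154, 0.1012]
eef_rot: [3.141, 0.0, 2.69]
wrist_force: [-3.3, -2.6, 11.1]
finger_gap: 0.023
grip_force: 35.9
```

Call:
servo_tool --pt "-1 0 0 0.05 0 0 0" --pt "-1 0 0 0.05 0 0 0" --pt "-1 0 0 0.05 0 0 0" --pt "-1 0 0 0.05 0 0 0" --pt "-1 0 0 0.1 0 0 0"

```text
time_s: 6.35
tcp_pos: [0.5244, 0.4152, 0.1026]
eef_rot: [-3.141, -0.0, 2.69]
wrist_force: [0.1, 0.8, 0.6]
finger_gap: 0.0854
grip_force: 0.0
```

Call:
servo_tool --pt "-1 0 0 0.5 0 0 0" --pt "-1 0 0 1.5 0 0 0" --pt "-1 0 0 2.5 0 0 0" --pt "-1 -0.1 -0.5 3.4 0 0 0" --pt "-1 -0.2 -1.3 4.0 0 0 0"

```text
time_s: 6.85
tcp_pos: [0.5193, 0.3835, 0.2051]
eef_rot: [3.139, 0.001, 2.691]
wrist_force: [-0.1, -0.5, -0.1]
finger_gap: 0.0851
grip_force: 0.0
```

Call:
servo_tool --pt "-1 -0.3 -1.4 0.1 0 0 -1" --pt "-1 -0.6 -2.9 0.1 0 0 -2" --pt "-1 -0.9 -4.4 0.1 0 0 -3" --pt "-1 -1.2 -6.0 0 0 0 -4" --pt "-1 -1.5 -7.6 0 0 0 -5"

```text
time_s: 7.35
tcp_pos: [0.4816, 0.1914, 0.2036]
eef_rot: [3.141, 0.0, 2.162]
wrist_force: [2.0, -0.3, 0.6]
finger_gap: 0.0853
grip_force: 0.0
```

Call:
servo_tool --pt "-1 -0.3 -1.5 -0.3 0 0 -1" --pt "-1 -0.6 -3.0 -0.7 0 0 -2" --pt "-1 -0.8 -4.5 -1.1 0 0 -3" --pt "-1 -1.1 -5.9 -1.5 0 0 -4" --pt "-1 -1.25 -6.9 -1.8 0 0 -5"

```text
time_s: 7.85
tcp_pos: [0.4504, 0.0182, 0.1582]
eef_rot: [3.141, 0.0, 1.637]
wrist_force: [1.4, 0.5, 0.6]
finger_gap: 0.0854
grip_force: 0.0
```

```bash
python3 go.py "0.451 0.0188 0.042 94"
cat > wr.py <<'E'
import sys;from fit import *
from plant import snapshot
n,x,y=sys.argv[1],*map(float,sys.argv[2:4])
s=snapshot("wrist");c=comp(mask(s),proj(s,np.array([[x,y,.015]]))[0])
r=fit({"w":s},{"w":c},n,np.array([x,y]));print(n,r.x[:2].round(4),np.rad2deg(r.x[2:]).round(1),round(r.fun,3))
E
python3 wr.py lid_large_round .451 .0188
python3 - <<'E'
from plant import snapshot
import cv2,numpy as np
a=snapshot("side")["pixels"][60:260,220:470,::-1];b=snapshot("top")["pixels"][100:260,120:320,::-1]
cv2.imwrite("pics/c2.png",np.hstack([cv2.resize(a,(400,320)),cv2.resize(b,(400,320))]))
E
```

```text
7.85 [0.4504 0.0182 0.1582] [3.1410e+00 3.0000e-04 1.6368e+00] yaw 93.8 j [-0.16  0.7   0.09  2.04 -0.15  0.41  0.11] F [1.4 0.5 0.6] gap 0.0854 0.0
0.451 0.0188 0.042 94 -> [ 0.02  0.02 -4.65] rz 0.04 az+90 92
lid_large_round [0.4494 0.018 ] [] 0.034
```

View pics/c2.png

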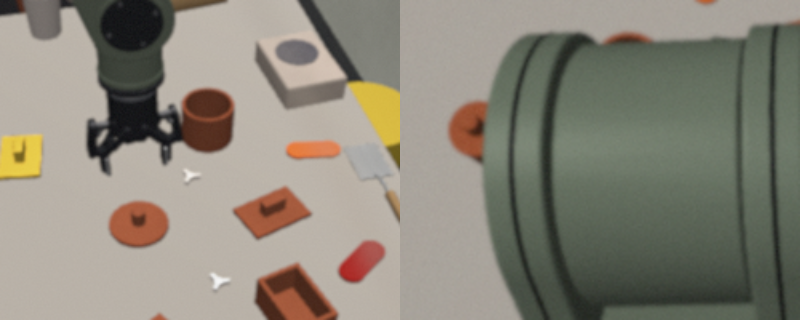

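The side crop shows the large lid at (138,222) in the clear, with the arm covering the small jar. In the top crop the small lid is at about (480,128). The wrist fit puts the TCP within 1 mm of the large lid's centre, so I'll grip it.

Call:
servo_tool --pt "-1 0 0 -0.7 0 0 0" --pt "-1 0 0 -1.9 0 0 0" --pt "-1 0 0 -3.2 0 0 0" --pt "-1 0 0 -4.2 0 0 0" --pt "-1 0 0 -4.6 0 0 0"

```text
time_s: 8.5
tcp_pos: [0.4507, 0.0214, 0.0415]
eef_rot: [-3.14, -0.001, 1.645]
wrist_force: [-0.4, 0.5, 0.4]
finger_gap: 0.0853
grip_force: 0.0
```

Call:
servo_tool --pt "1 0 0 0 0 0 0" --pt "1 0 0 0 0 0 0" --pt "1 0 0 0 0 0 0" --pt "1 0 0 0 0 0 0" --pt "1 0 0 0 0 0 0"

```text
time_s: 9.0
tcp_pos: [0.4511, 0.0204, 0.0436]
eef_rot: [3.141, -0.0, 1.643]
wrist_force: [-0.6, 0.5, 13.5]
finger_gap: 0.0232
grip_force: 33.6
```

```bash
python3 go.py "0.6234 0.2325 0.2 94" "0.6234 0.2325 0.112 94"
```

```text
9.0 [0.4511 0.0204 0.0436] [ 3.1405e+00 -1.0000e-04  1.6427e+00] yaw 94.1 j [-0.13  0.94  0.02  2.1  -0.17  0.11  0.13] F [-0.6  0.5 13.5] gap 0.0232 33.56829106807709
0.6234 0.2325 0.2 94 -> [6.89 8.48 6.25] rz -0.02 az+90 110
0.6234 0.2325 0.112 94 -> [ 0.    0.   -3.52] rz 0.0 az+90 110
```

Call:
servo_tool --pt "1 0 0 0.4 0 0 0" --pt "1 0 0 1.4 0 0 0" --pt "1 0 0 2.8 0 0 0" --pt "1 0.2 0.2 4.2 0 0 0" --pt "1 0.7 0.8 5.4 0 0 0"

```text
time_s: 9.5
tcp_pos: [0.4678, 0.0394, 0.1805]
eef_rot: [3.141, 0.0, 1.641]
wrist_force: [0.1, 0.7, -2.3]
finger_gap: 0.0229
grip_force: 34.8
```

Call:
servo_tool --pt "1 0.9 1.1 0.5 0 0 0" --pt "1 1.9 2.3 0.8 0 0 0" --pt "1 2.9 3.5 0.8 0 0 0" --pt "1 3.9 4.7 0.8 0 0 0" --pt "1 4.8 5.9 0.8 0 0 0"

```text
time_s: 10.0
tcp_pos: [0.5888, 0.1891, 0.1988]
eef_rot: [3.141, -0.0, 1.643]
wrist_force: [0.2, -0.4, -1.4]
finger_gap: 0.0225
grip_force: 35.0
```

Call:
servo_tool --pt "1 0.8 1.1 0 0 0 0" --pt "1 1.2 1.6 0 0 0 0" --pt "1 1.4 1.84 0 0 0 0" --pt "1 1.4 1.84 0 0 0 0" --pt "1 1.4 1.84 0 0 0 0"

```text
time_s: 10.5
tcp_pos: [0.6229, 0.2333, 0.1982]
eef_rot: [-3.141, 0.0, 1.642]
wrist_force: [1.2, -0.2, -2.3]
finger_gap: 0.0229
grip_force: 34.9
```

```bash
python3 go.py "0.6234 0.234 0.122 94"
python3 - <<'E'
from plant import snapshot
import cv2,numpy as np
s={n:snapshot(n)["pixels"][:,:,::-1] for n in ("wrist","side")}
cv2.imwrite("pics/c3.png",np.hstack([cv2.resize(s["wrist"],(480,300)),cv2.copyMakeBorder(s["side"][60:260,200:520],0,100,0,0,0)]))
E
```

```text
10.5 [0.6229 0.2333 0.1982] [-3.1413e+00  3.0000e-04  1.6423e+00] yaw 94.1 j [-0.48  0.92  0.2   1.18 -0.18  1.06 -0.21] F [ 1.2 -0.2 -2.3] gap 0.0229 34.909658432006836
0.6234 0.234 0.122 94 -> [ 0.02  0.03 -3.05] rz -0.02 az+90 111
```

View pics/c3.png

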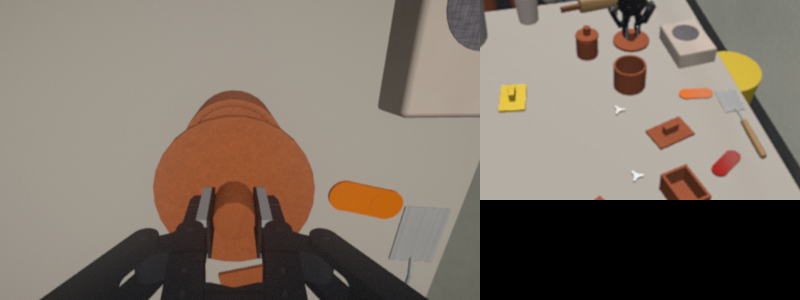

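In the wrist view the large lid (column 233) is centred over its jar (column 234), and the side view shows the small lid seated. Lowering.

Call:
servo_tool --pt "1 0.02 0.03 -0.4 0 0 0" --pt "1 0.02 0.03 -1.2 0 0 0" --pt "1 0.02 0.03 -2.0 0 0 0" --pt "1 0.02 0.03 -2.5 0 0 0" --pt "1 0.02 0.03 -2.7 0 0 0"

```text
time_s: 11.1
tcp_pos: [0.6233, 0.2342, 0.1289]
eef_rot: [-3.14, 0.001, 1.642]
wrist_force: [-0.2, -0.2, -1.7]
finger_gap: 0.0223
grip_force: 34.9
```

Call:
servo_tool --pt "1 0 0 -0.15 0 0 0" --pt "1 0 0 -0.3 0 0 0" --pt "1 0 0 -0.4 0 0 0" --pt "1 0 0 -0.5 0 0 0" --pt "1 0 0 -0.55 0 0 0"

```text
time_s: 11.6
tcp_pos: [0.6238, 0.2345, 0.1165]
eef_rot: [3.142, -0.0, 1.643]
wrist_force: [0.6, -0.9, -2.1]
finger_gap: 0.0226
grip_force: 34.9
```

Call:
servo_tool --pt "1 0 0 -0.05 0 0 0" --pt "1 0 0 -0.1 0 0 0" --pt "1 0 0 -0.15 0 0 0" --pt "1 0 0 -0.18 0 0 0" --pt "1 0 0 -0.18 0 0 0"

```text
time_s: 12.1
tcp_pos: [0.6239, 0.2346, 0.1136]
eef_rot: [3.141, -0.0, 1.643]
wrist_force: [-8.3, -2.0, 23.3]
finger_gap: 0.0225
grip_force: 37.4
```

Call:
servo_tool --pt "-1 0 0 0.1 0 0 0" --pt "-1 0 0 0.1 0 0 0" --pt "-1 0 0 0.1 0 0 0" --pt "-1 0 0 0.1 0 0 0" --pt "-1 0 0 0.15 0 0 0"

```text
time_s: 12.6
tcp_pos: [0.6237, 0.2345, 0.1155]
eef_rot: [-3.141, 0.0, 1.643]
wrist_force: [0.8, 0.1, -0.5]
finger_gap: 0.0852
grip_force: 0.0
```

Call:
servo_tool --pt "-1 0 0 0.5 0 0 0" --pt "-1 0 0 1.5 0 0 0" --pt "-1 0 0 2.5 0 0 0" --pt "-1 0.1 -0.4 3.4 0 0 0" --pt "-1 0.2 -0.9 3.8 0 0 0"

```text
time_s: 13.1
tcp_pos: [0.6294, 0.2121, 0.2135]
eef_rot: [3.139, -0.001, 1.643]
wrist_force: [-0.0, -0.1, -1.1]
finger_gap: 0.0853
grip_force: 0.0
```

Call:
servo_tool --pt "-1 0.2 -0.8 0.1 0 0 -1.2" --pt "-1 0.4 -1.7 0.1 0 0 -2.4" --pt "-1 0.7 -2.6 0.1 0 0 -3.6" --pt "-1 0.9 -3.5 0 0 0 -4.9" --pt "-1 1.1 -4.4 0 0 0 -6.2"

```text
time_s: 13.6
tcp_pos: [0.6563, 0.1004, 0.2105]
eef_rot: [-3.141, 0.001, 0.987]
wrist_force: [0.2, 0.1, -0.5]
finger_gap: 0.0853
grip_force: 0.0
```

Call:
servo_tool --pt "-1 0.3 -1.0 -0.3 0 0 -1.3" --pt "-1 0.5 -2.0 -0.8 0 0 -2.6" --pt "-1 0.8 -3.0 -1.3 0 0 -3.9" --pt "-1 1.0 -3.8 -1.7 0 0 -5.2" --pt "-1 1.05 -4.2 -2.0 0 0 -6.4"

```text
time_s: 14.1
tcp_pos: [0.6824, -0.006, 0.1599]
eef_rot: [3.141, 0.001, 0.315]
wrist_force: [-0.3, -0.3, -0.1]
finger_gap: 0.0856
grip_force: 0.0
```

Call:
servo_tool --pt "-1 0 0 0 0 0 0" --pt "-1 0 0 0 0 0 0" --pt "-1 0 0 0 0 0 0" --pt "-1 0 0 0 0 0 0" --pt "-1 0 0 0 0 0 0"

```text
time_s: 14.6
tcp_pos: [0.6826, -0.0025, 0.1611]
eef_rot: [-3.141, -0.0, 0.325]
wrist_force: [-0.1, 0.1, -0.2]
finger_gap: 0.0854
grip_force: 0.0
```

```bash
python3 go.py "0.6825 -0.0035 0.045 18.6"; python3 wr.py lid_oblong .6825 -.0035
```

```text
14.6 [ 0.6826 -0.0025  0.1611] [-3.1414e+00 -5.0000e-04  3.2480e-01] yaw 18.6 j [-0.22  1.03  0.49  1.14 -0.48  1.08 -0.96] F [-0.1  0.1 -0.2] gap 0.0854 0.0
0.6825 -0.0035 0.045 18.6 -> [-0.   -0.04 -4.64] rz -0.0 az+90 90
lid_oblong [ 0.6806 -0.005 ] [198.] 0.034
```

Call:
servo_tool --pt "-1 -0.03 -0.04 -0.7 0 0 0" --pt "-1 -0.05 -0.07 -1.9 0 0 0" --pt "-1 -0.05 -0.07 -3.2 0 0 0" --pt "-1 -0.05 -0.07 -4.2 0 0 0" --pt "-1 -0.05 -0.07 -4.6 0 0 0"

```text
time_s: 15.15
tcp_pos: [0.6804, -0.0045, 0.0436]
eef_rot: [-3.14, 0.002, 0.324]
wrist_force: [-0.8, 0.0, -0.3]
finger_gap: 0.0856
grip_force: 0.0
```

Call:
servo_tool --pt "1 0 0 0 0 0 0" --pt "1 0 0 0 0 0 0" --pt "1 0 0 0 0 0 0" --pt "1 0 0 0 0 0 0" --pt "1 0 0 0 0 0 0"

```text
time_s: 15.65
tcp_pos: [0.6816, -0.0047, 0.0465]
eef_rot: [3.141, -0.001, 0.323]
wrist_force: [-2.5, 0.6, 8.2]
finger_gap: 0.0171
grip_force: 40.7
```

```bash
python3 go.py "0.6517 -0.2176 0.2 104.6"
```

```text
15.65 [ 0.6816 -0.0047  0.0465] [ 3.1415e+00 -9.0000e-04  3.2330e-01] yaw 18.5 j [-0.21  1.17  0.43  1.21 -0.53  0.87 -0.91] F [-2.5  0.6  8.2] gap 0.0171 40.7231605052948
0.6517 -0.2176 0.2 104.6 -> [-1.19 -8.52  6.14] rz 14.35 az+90 72
```

Call:
servo_tool --pt "1 0 0 0.4 0 0 0" --pt "1 0 0 1.4 0 0 0" --pt "1 0 0 2.8 0 0 0" --pt "1 -0.1 -0.3 4.2 0 0 0" --pt "1 -0.5 -0.9 5.4 0 0 0"

```text
time_s: 16.15
tcp_pos: [0.6691, -0.0265, 0.1831]
eef_rot: [3.142, -0.001, 0.325]
wrist_force: [-0.4, -0.5, -1.6]
finger_gap: 0.0171
grip_force: 39.5
```

Call:
servo_tool --pt "1 -0.7 -1.2 0.5 0 0 0" --pt "1 -1.4 -2.5 0.8 0 0 0" --pt "1 -2.2 -3.9 0.8 0 0 0" --pt "1 -2.9 -5.3 0.8 0 0 0" --pt "1 -3.6 -6.6 0.8 0 0 0"

```text
time_s: 16.65
tcp_pos: [0.5778, -0.1937, 0.2016]
eef_rot: [3.141, -0.0, 0.323]
wrist_force: [-0.2, -0.3, -2.6]
finger_gap: 0.0169
grip_force: 39.5
```

Call:
servo_tool --pt "1 -0.7 -1.2 0 0 0 0" --pt "1 -1.2 -2.0 0 0 0 0" --pt "1 -1.36 -2.3 0 0 0 0" --pt "1 -1.36 -2.3 0 0 0 0" --pt "1 -1.36 -2.3 0 0 0 0"

```text
time_s: 17.15
tcp_pos: [0.5455, -0.2486, 0.2009]
eef_rot: [-3.141, -0.001, 0.324]
wrist_force: [0.7, 0.3, -2.3]
finger_gap: 0.0174
grip_force: 39.5
```

```bash
python3 go.py "0.6517 -0.2176 0.18 104.6"
python3 - <<'E'
from fit import *
from plant import snapshot
s=snapshot("wrist");cv2.imwrite("pics/w4.png",s["pixels"][:,:,::-1])
q=np.array([.6517,-.2176,np.deg2rad(104.6)])
p=proj(s,np.array([[q[0],q[1],.03]]))[0];print(p)
c=comp(mask(s),p);r=fit({"w":s},{"w":c},"jar_oblong",q[:2]);print(r.x[:2],np.rad2deg(r.x[2]),r.fun)
E
```

```text
17.15 [ 0.5455 -0.2486  0.2009] [-3.141e+00 -6.000e-04  3.242e-01] yaw 18.6 j [ 0.17  0.85  0.45  1.46 -0.42  0.93 -0.51] F [ 0.7  0.3 -2.3] gap 0.0174 39.503928422927856
0.6517 -0.2176 0.18 104.6 -> [ 4.25  1.24 -0.84] rz 14.34 az+90 72
[316.9056968   40.38731287]
[ 0.65059278 -0.21806178] 104.50733661463553 0.00916904964265827
```

View pics/w4.png

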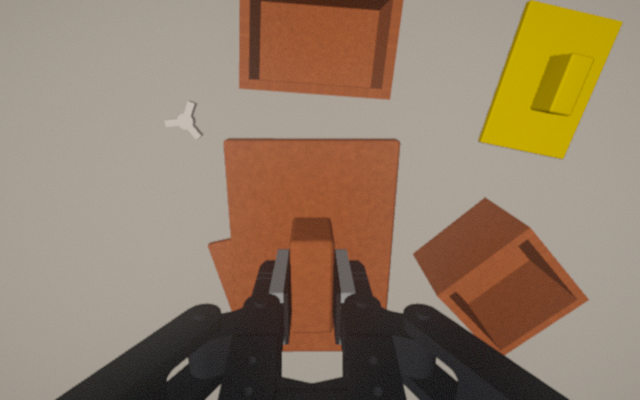

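The wrist view shows the held oblong lid (225–398, 140–350) and its jar at the top (240–400, 0–98). The jar fit is tight at (0.6506, −0.2181), 104.5°, matching the two-view fit. I'll turn and move over it.

Call:
servo_tool --pt "1 0.2 0.05 0 0 0 0.8" --pt "1 0.6 0.2 0 0 0 2.0" --pt "1 1.2 0.35 0 0 0 3.3" --pt "1 1.7 0.5 0 0 0 4.6" --pt "1 2.2 0.66 0 0 0 5.9"

```text
time_s: 17.7
tcp_pos: [0.6009, -0.2317, 0.2007]
eef_rot: [-3.141, -0.0, 0.948]
wrist_force: [-0.2, -0.1, -1.3]
finger_gap: 0.0172
grip_force: 39.5
```

Call:
servo_tool --pt "1 0.5 0.15 0 0 0 1.3" --pt "1 1.0 0.3 0 0 0 2.6" --pt "1 1.4 0.4 0 0 0 3.9" --pt "1 1.7 0.5 0 0 0 5.2" --pt "1 1.9 0.56 0 0 0 6.4"

```text
time_s: 18.2
tcp_pos: [0.6482, -0.2175, 0.2005]
eef_rot: [-3.141, -0.0, 1.619]
wrist_force: [-0.5, 0.2, -2.6]
finger_gap: 0.0171
grip_force: 39.5
```

Call:
servo_tool --pt "1 0.1 0.03 0 0 0 1.0" --pt "1 0.1 0.03 0 0 0 1.8" --pt "1 0.1 0.03 0 0 0 2.03" --pt "1 0.1 0.03 0 0 0 2.03" --pt "1 0.1 0.03 0 0 0 2.03"

```text
time_s: 18.7
tcp_pos: [0.6499, -0.218, 0.2008]
eef_rot: [-3.141, -0.0, 1.822]
wrist_force: [1.0, -0.9, -2.9]
finger_gap: 0.0172
grip_force: 39.5
```

```bash
python3 go.py "0.6505 -0.2172 0.115 104.5"
```

```text
18.7 [ 0.6499 -0.218   0.2008] [-3.1415e+00 -1.0000e-04  1.8222e+00] yaw 104.4 j [ 0.26  0.95  0.05  1.07 -0.05  1.12  0.56] F [ 1.  -0.9 -2.9] gap 0.0172 39.489338994026184
0.6505 -0.2172 0.115 104.5 -> [ 0.02  0.03 -3.43] rz 0.02 az+90 72
```

Seating should come at a TCP height of about 0.0965.

Call:
servo_tool --pt "1 0.02 0.03 -0.4 0 0 0.02" --pt "1 0.02 0.03 -1.3 0 0 0.02" --pt "1 0.02 0.03 -2.3 0 0 0.02" --pt "1 0.02 0.03 -3.1 0 0 0.02" --pt "1 0.02 0.03 -3.4 0 0 0.02"

```text
time_s: 19.2
tcp_pos: [0.6494, -0.2173, 0.1132]
eef_rot: [-3.139, -0.002, 1.825]
wrist_force: [0.1, -0.2, -2.2]
finger_gap: 0.0169
grip_force: 39.4
```

Call:
servo_tool --pt "1 0 0 -0.15 0 0 0" --pt "1 0 0 -0.3 0 0 0" --pt "1 0 0 -0.45 0 0 0" --pt "1 0 0 -0.55 0 0 0" --pt "1 0 0 -0.62 0 0 0"

```text
time_s: 19.7
tcp_pos: [0.6504, -0.2177, 0.1004]
eef_rot: [3.141, 0.0, 1.826]
wrist_force: [-0.4, -0.1, -2.2]
finger_gap: 0.017
grip_force: 39.4
```

Call:
servo_tool --pt "1 0 0 -0.05 0 0 0" --pt "1 0 0 -0.1 0 0 0" --pt "1 0 0 -0.15 0 0 0" --pt "1 0 0 -0.17 0 0 0" --pt "1 0 0 -0.17 0 0 0"

```text
time_s: 20.2
tcp_pos: [0.6503, -0.2177, 0.0966]
eef_rot: [3.141, 0.0, 1.826]
wrist_force: [-3.9, 1.1, 5.8]
finger_gap: 0.0169
grip_force: 40.4
```

Call:
servo_tool --pt "-1 0 0 0.1 0 0 0" --pt "-1 0 0 0.1 0 0 0" --pt "-1 0 0 0.1 0 0 0" --pt "-1 0 0 0.1 0 0 0" --pt "-1 0 0 0.15 0 0 0"

```text
time_s: 20.7
tcp_pos: [0.6502, -0.2177, 0.0996]
eef_rot: [-3.141, -0.0, 1.826]
wrist_force: [0.8, 1.1, -1.3]
finger_gap: 0.0854
grip_force: 0.0
```

Call:
servo_tool --pt "-1 0 0 0.5 0 0 0" --pt "-1 0 0 1.5 0 0 0" --pt "-1 0 0 2.5 0 0 0" --pt "-1 -0.3 0 3.4 0 0 0" --pt "-1 -0.8 0 3.8 0 0 0"

```text
time_s: 21.2
tcp_pos: [0.6309, -0.2178, 0.1976]
eef_rot: [3.139, 0.002, 1.826]
wrist_force: [1.2, -0.2, -0.5]
finger_gap: 0.0858
grip_force: 0.0
```

Call:
servo_tool --pt "-1 -0.8 -0.1 0.1 0 0 -1.2" --pt "-1 -1.6 -0.2 0.1 0 0 -2.4" --pt "-1 -2.4 -0.3 0.1 0 0 -3.6" --pt "-1 -3.2 -0.4 0 0 0 -4.8" --pt "-1 -4.0 -0.4 0 0 0 -6.0"

```text
time_s: 21.7
tcp_pos: [0.5295, -0.228, 0.1956]
eef_rot: [3.141, -0.0, 1.192]
wrist_force: [-0.3, 0.5, 0.2]
finger_gap: 0.0857
grip_force: 0.0
```

Call:
servo_tool --pt "-1 -0.9 -0.1 -0.3 0 0 -1.3" --pt "-1 -1.8 -0.2 -0.7 0 0 -2.6" --pt "-1 -2.7 -0.3 -1.0 0 0 -3.9" --pt "-1 -3.5 -0.4 -1.3 0 0 -5.1" --pt "-1 -3.9 -0.4 -1.4 0 0 -6.0"

```text
time_s: 22.2
tcp_pos: [0.4315, -0.238, 0.1602]
eef_rot: [-3.142, -0.0, 0.563]
wrist_force: [0.4, 0.7, -0.1]
finger_gap: 0.0854
grip_force: 0.0
```

Call:
servo_tool --pt "-1 0 0 0 0 0 0" --pt "-1 0 0 0 0 0 0" --pt "-1 0 0 0 0 0 0" --pt "-1 0 0 0 0 0 0" --pt "-1 0 0 0 0 0 0"

```text
time_s: 22.7
tcp_pos: [0.4331, -0.2377, 0.1598]
eef_rot: [3.142, -0.0, 0.57]
wrist_force: [0.1, 0.0, 0.3]
finger_gap: 0.0852
grip_force: 0.0
```

```bash
python3 go.py "0.4329 -0.2379 0.045 32.3"; python3 wr.py lid_square .4329 -.2379
```

```text
22.7 [ 0.4331 -0.2377  0.1598] [ 3.1416e+00 -2.0000e-04  5.7030e-01] yaw 32.7 j [ 0.26  0.76  0.32  1.89 -0.42  0.56 -0.14] F [0.1 0.  0.3] gap 0.0852 0.0
0.4329 -0.2379 0.045 32.3 -> [-0.01 -0.01 -4.59] rz -0.06 az+90 61
lid_square [ 0.4317 -0.2393] [32.6] 0.035
```

Call:
servo_tool --pt "-1 -0.03 -0.04 -0.7 0 0 0" --pt "-1 -0.03 -0.05 -1.9 0 0 0" --pt "-1 -0.03 -0.05 -3.2 0 0 0" --pt "-1 -0.03 -0.05 -4.2 0 0 0" --pt "-1 -0.03 -0.05 -4.55 0 0 0"

```text
time_s: 23.25
tcp_pos: [0.4314, -0.2387, 0.0442]
eef_rot: [-3.139, 0.001, 0.569]
wrist_force: [0.3, -0.1, 0.7]
finger_gap: 0.0855
grip_force: 0.0
```

Call:
servo_tool --pt "1 0 0 0 0 0 0" --pt "1 0 0 0 0 0 0" --pt "1 0 0 0 0 0 0" --pt "1 0 0 0 0 0 0" --pt "1 0 0 0 0 0 0"

```text
time_s: 23.75
tcp_pos: [0.4323, -0.239, 0.0467]
eef_rot: [3.141, -0.001, 0.569]
wrist_force: [-2.2, 2.1, 9.0]
finger_gap: 0.0176
grip_force: 34.9
```

Call:
servo_tool --pt "1 0 0 0.4 0 0 0" --pt "1 0 0 1.4 0 0 0" --pt "1 0 0 2.8 0 0 0" --pt "1 0 0 4.2 0 0 0" --pt "1 0 0 5.4 0 0 0"

```text
time_s: 24.25
tcp_pos: [0.4318, -0.2389, 0.1834]
eef_rot: [3.141, -0.0, 0.569]
wrist_force: [1.3, 0.2, -2.4]
finger_gap: 0.0175
grip_force: 35.0
```

```bash
python3 go.py "0.5144 -0.4348 0.2 61.1"
```

```text
24.25 [ 0.4318 -0.2389  0.1834] [ 3.1411e+00 -4.0000e-04  5.6900e-01] yaw 32.6 j [ 0.24  0.72  0.36  1.87 -0.41  0.62 -0.15] F [ 1.3  0.2 -2.4] gap 0.0175 34.980043172836304
0.5144 -0.4348 0.2 61.1 -> [ 3.3  -7.84  0.66] rz 4.75 az+90 50
```

Call:
servo_tool --pt "1 0.05 -0.5 0.3 0 0 0.4" --pt "1 0.15 -1.5 0.6 0 0 1.0" --pt "1 0.3 -2.8 0.66 0 0 1.6" --pt "1 0.4 -4.1 0.66 0 0 2.2" --pt "1 0.5 -5.4 0.66 0 0 2.8"

```text
time_s: 24.75
tcp_pos: [0.4443, -0.3751, 0.1984]
eef_rot: [3.142, 0.0, 0.865]
wrist_force: [0.5, 1.3, -1.1]
finger_gap: 0.0171
grip_force: 35.0
```

Call:
servo_tool --pt "1 0.2 -1.4 0 0 0 0.5" --pt "1 0.3 -2.8 0 0 0 1.0" --pt "1 0.4 -4.1 0 0 0 1.5" --pt "1 0.5 -5.3 0 0 0 1.9" --pt "1 0.6 -6.0 0 0 0 1.95"

```text
time_s: 25.25
tcp_pos: [0.4583, -0.526, 0.198]
eef_rot: [-3.141, 0.001, 1.066]
wrist_force: [-0.4, 0.7, -2.0]
finger_gap: 0.0167
grip_force: 35.0
```

Call:
servo_tool --pt "1 0 -0.2 0 0 0 0" --pt "1 0 -0.2 0 0 0 0" --pt "1 0 -0.2 0 0 0 0" --pt "1 0 -0.2 0 0 0 0" --pt "1 0 -0.2 0 0 0 0"

```text
time_s: 25.75
tcp_pos: [0.4598, -0.5284, 0.1979]
eef_rot: [3.142, -0.0, 1.067]
wrist_force: [0.4, 0.8, -1.3]
finger_gap: 0.0171
grip_force: 34.9
```

```bash
python3 - <<'E'
from fit import *
from plant import snapshot
s=snapshot("wrist");cv2.imwrite("pics/w5.png",s["pixels"][:,:,::-1])
q=np.array([.5144,-.4348]);p=proj(s,np.array([[*q,.03]]))[0];print(p)
c=comp(mask(s),p);r=fit({"w":s},{"w":c},"jar_square",q);print(r.x[:2],np.rad2deg(r.x[2])%90,r.fun)
E
python3 go.py "0.5144 -0.4348 0.2 61.1"
```

```text
[314.75059359  42.48936585]
[ 0.5139806  -0.43560333] 61.95666851849029 0.010152598125293696
25.8 [ 0.4597 -0.5285  0.1978] [3.1416 0.     1.067 ] yaw 61.1 j [ 0.74  0.99  0.21  1.   -0.19  1.17  0.42] F [ 0.1  0.4 -1.9] gap 0.0173 34.94438409805298
0.5144 -0.4348 0.2 61.1 -> [2.19 3.75 0.09] rz -0.01 az+90 50
```

View pics/w5.png

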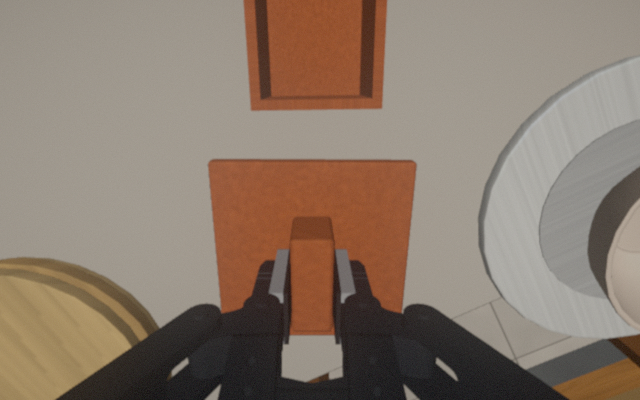

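The held square lid spans (210–415, 160–335) and its jar is at (245–385, 0–110), nearly parallel. The fit gives (0.514, −0.4356), 61.9°. Moving over and lowering; seating should come at a TCP height of about 0.112.

Call:
servo_tool --pt "1 0.3 0.5 0 0 0 0.1" --pt "1 0.9 1.5 0 0 0 0.12" --pt "1 1.6 2.7 0 0 0 0.12" --pt "1 2.0 3.4 0 0 0 0.12" --pt "1 2.18 3.72 0 0 0 0.12"

```text
time_s: 26.3
tcp_pos: [0.5159, -0.4331, 0.1977]
eef_rot: [3.141, -0.001, 1.082]
wrist_force: [-0.8, -0.2, -1.2]
finger_gap: 0.0172
grip_force: 35.0
```

Call:
servo_tool --pt "1 0 0 -0.3 0 0 0" --pt "1 0 0 -0.9 0 0 0" --pt "1 0 0 -1.7 0 0 0" --pt "1 0 0 -2.4 0 0 0" --pt "1 0 0 -2.7 0 0 0"

```text
time_s: 26.8
tcp_pos: [0.5126, -0.4366, 0.1279]
eef_rot: [-3.139, 0.0, 1.078]
wrist_force: [0.1, -0.9, -1.8]
finger_gap: 0.0176
grip_force: 34.9
```

Call:
servo_tool --pt "1 0 0 -0.15 0 0 0" --pt "1 0 0 -0.3 0 0 0" --pt "1 0 0 -0.4 0 0 0" --pt "1 0 0 -0.5 0 0 0" --pt "1 0 0 -0.6 0 0 0"

```text
time_s: 27.3
tcp_pos: [0.5142, -0.436, 0.1152]
eef_rot: [3.141, 0.0, 1.079]
wrist_force: [0.1, -1.5, -2.5]
finger_gap: 0.0172
grip_force: 34.9
```

Call:
servo_tool --pt "1 0 0 -0.05 0 0 0" --pt "1 0 0 -0.1 0 0 0" --pt "1 0 0 -0.14 0 0 0" --pt "1 0 0 -0.18 0 0 0" --pt "1 0 0 -0.18 0 0 0"

```text
time_s: 27.8
tcp_pos: [0.5141, -0.436, 0.1118]
eef_rot: [3.141, -0.0, 1.079]
wrist_force: [-5.2, 5.0, 16.7]
finger_gap: 0.0176
grip_force: 37.5
```

Call:
servo_tool --pt "-1 0 0 0.1 0 0 0" --pt "-1 0 0 0.1 0 0 0" --pt "-1 0 0 0.1 0 0 0" --pt "-1 0 0 0.1 0 0 0" --pt "-1 0 0 0.15 0 0 0"

```text
time_s: 28.3
tcp_pos: [0.514, -0.4359, 0.114]
eef_rot: [-3.141, -0.0, 1.079]
wrist_force: [-0.3, -0.1, 0.5]
finger_gap: 0.0852
grip_force: 0.0
```

Call:
servo_tool --pt "-1 0 0 0.5 0 0 0" --pt "-1 0 0 1.5 0 0 0" --pt "-1 0 0 2.7 0 0 0" --pt "-1 0 0 4.0 0 0 0" --pt "-1 -0.4 0 5.0 0 0 0"

```text
time_s: 28.8
tcp_pos: [0.5048, -0.4358, 0.242]
eef_rot: [3.14, 0.0, 1.08]
wrist_force: [-0.4, -0.3, 0.3]
finger_gap: 0.0859
grip_force: 0.0
```

Call:
servo_tool --pt "-1 -0.6 0 0.2 0 0 0" --pt "-1 -1.4 0 0.4 0 0 0" --pt "-1 -2.2 0 0.4 0 0 0" --pt "-1 -3.0 0 0.4 0 0 0" --pt "-1 -3.4 0 0.4 0 0 0"

```text
time_s: 29.3
tcp_pos: [0.4176, -0.4364, 0.2504]
eef_rot: [3.141, 0.001, 1.078]
wrist_force: [0.2, -0.1, 0.3]
finger_gap: 0.0851
grip_force: 0.0
```

```bash
python3 go.py
python3 - <<'E'
from plant import snapshot
import cv2,numpy as np
a=snapshot("side")["pixels"][80:380,250:500,::-1];b=snapshot("top")["pixels"][100:260,130:520,::-1]
cv2.imwrite("pics/c6.png",cv2.resize(a,(500,600)));cv2.imwrite("pics/c7.png",cv2.resize(b,(790,324)))
E
```

```text
29.3 [ 0.4176 -0.4364  0.2504] [3.141e+00 7.000e-04 1.078e+00] yaw 61.8 j [ 0.65  0.76  0.22  1.38 -0.18  1.02  0.41] F [ 0.2 -0.1  0.3] gap 0.0851 0.0
```

View pics/c6.png

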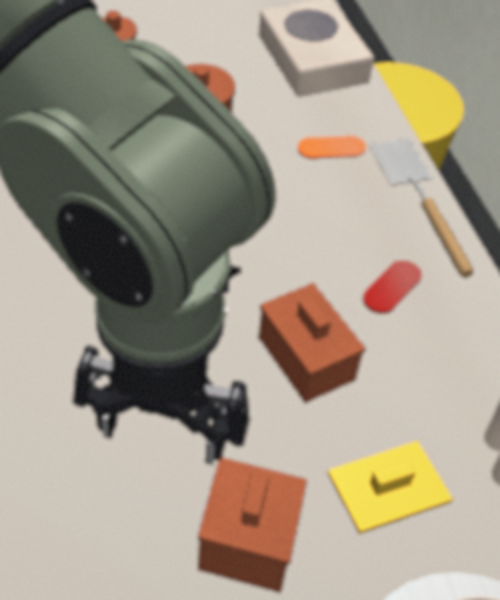

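View pics/c7.png

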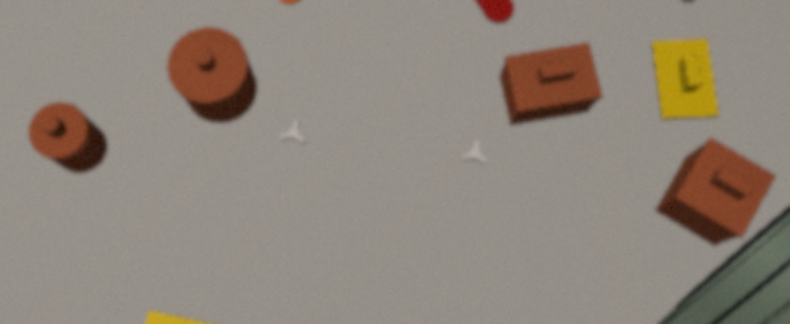

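All four lids sit flat and aligned on their jars. In the top crop they are at (60,130), (208,65), (550,75) and (715,185), and the gripper is clear. Handing in.

```bash
python3 -c "
from plant import ctrl
print(ctrl.sign_off())"
```

```text
the job is handed in; nothing more can be done
None
```

All four lids are seated on their matching jars, level and with corners aligned in the final camera views, and the job was handed in at about 29 s; the handover returned no verdict.

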